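# Load a sample tube on the viewing stage and roll the thumbwheel to the green marker

### The job

Take the tube with the red cap from the white stand and seat it fully home, upright, in the blue block of the viewing stage. Let go, then roll the stage's thumbwheel with one light fingertip, in as many strokes as it needs, until the black pointer on the blue block stands at the green marker. The wheel alone may drive the block, so do not push the block or its tube along; press gently on the wheel and leave the other tubes in the stand.

Things in the scene. Friction and masses are not known exactly. Their poses are not given: they have to be found in the camera images.
- stage: Viewing stage, white instrument fixed to the worktop, 210 (x) x 170 (y) mm, grey deck top 38.5 mm above the worktop. Origin: centre of its underside. x points from the thumbwheel end to the tube end, y left seen that way, z up; yaw -0.25 to 0.25 rad. A light panel 120 mm wide, top 87 mm high, stands at its far end (x = +96 mm). More than 16 N on any part of the stage, wheel included, is too much.
- wheel_spot (a point): Point on the deck straight below the thumbwheel's crown (stage x -60, y 0 mm). Wheel: grey wheel with soft rubber ribs, radius 20, 14 mm wide, axle along stage x, sunk between two black cheeks 5 mm lower than the crown, so it cannot be pinched. The crown stands 10 to 19 mm above this point, different each time and not measured: find it by touch.
- stroke_left (a point): Deck point 8 mm to the stage's +y side of wheel_spot: a good end for a fingertip stroke over the crown. Crown travel towards +y drives the blue block towards +y, 1 mm for each 2 mm of crown travel (10 mm per radian); it stays where it is left.
- stroke_right (a point): Deck point 8 mm to the -y side of wheel_spot, the other end of a stroke. The ribs yield under a fingertip by about 1 mm for every 3 N, 5 mm at most. Rolling takes about 2.5 N along y; a fingertip that presses with less than about 3 N may slip, 4 to 8 N does well.
- tube_block: Blue sliding block, 42 x 42 x 42 mm, on two rails along the stage's y at stage x = +45 mm; starts at y = 0 and moves at most 32 mm either way. A round well 17 mm across and 34 mm deep in its top, mouth 82 mm above the worktop. Origin: centre of its underside, 40 mm above the worktop; axes as the stage's. About 5 N of side push can already move it.
- well_floor (a point): Centre of the floor of the well in the blue block, 48 mm above the worktop.
- pointer_tip (a point): Tip of the black pointer bar (3 mm wide) that sticks out of the blue block towards the thumbwheel; it travels with the block.
- mark_green: Green index marker, 22 (x) x 9 (y) x 7 mm, fixed on the deck's scale, axes parallel to the stage's; origin: centre of its underside. It stands 13 to 23 mm to the left or the right (stage y) of the pointer's starting place; its ridge along x, 3 mm wide, is where the pointer shall stand.
- mark_red: Red index marker of the same shape, on the other side of the pointer's starting place. Not the one to use.
- tube_stand: White tube stand fixed to the worktop, 52 (x) x 134 (y) x 45 mm high, three wells in a row along its y, 42 mm apart, 37 mm deep (floors 8 mm above the worktop). Origin: centre of its underside.
- tube_red: The tube to load: dark tube with a red cap, 94 mm long, cap 17 mm across and 20 mm high, barrel narrowing to a round foot of 13 mm; 11 to 20 g. Origin: its foot, z along it to the cap. Stands upright but loosely in one of the stand's wells, top of the cap about 102 mm above the worktop.
- tube_orange: Tube of the same size with an orange cap, in another well of the stand. Leave it.
- tube_pale_blue: Tube of the same size with a light blue cap, in another well of the stand. Leave it.

How it is judged:
By the outcome, as a careful person would: the job done as asked, in the order asked, and still so for the second after the job is handed in, with the robot touching nothing.
It also fails if it takes over 58 s, if anything falls off the work surface, if the arm or the gripper's body presses on something with over 40 N, if the wrist force passes 120 N, or if a joint passes its speed limit or range.

### The arm

A 6-joint arm with a two-finger parallel gripper is mounted at the origin on a cart in front of the work surface, level with it; the furniture and walls round the work are solid. World frame = base frame: x ahead of the robot, y to its left, z up, the work surface at z = 0. Lengths are in mm, angles in rad, forces in N, time in s.
With the tool pointing down it reaches from about 275 to 725 mm from the base axis. Payload 15.9 kg.
Tool frame: the origin (TCP) lies between the finger pads; the fingertips stand 22 mm ahead of it and the grasp point (between the pads) lies 3 mm ahead of it; z points along the fingers, y is the line along which they close (so a half turn about z gives the same grasp; the last joint's range is limited). The gripper opens to 85 mm and grips with 20 to 120 N. Pads are 22 mm wide; open, the fingers measure 114 mm over their backs; the gripper's body (76 mm by 85 mm) begins 54 mm behind the grasp point. The pads swing forward as they close: fully open they stand 13 mm farther back than shut.
Start: joints at [1.304, 0.213, -0.034, 1.323, 0, 1.571], TCP at [131.817, 482.296, 253.306] pointing down, gripper open.
Joint ranges: [-2.98, 2.98], [-0.74, 1.72], [-1.14, 1.35], [-2.1, 2.04], [-1.57, 1.44], [-3.14, 3.14]. Speed limits (rad/s): [1.89, 1.89, 2.39, 2.57, 3.14, 3.14].

### API

Orientations are given as a unit quaternion [x, y, z, w].
In Python, from cell import manip, snapshot, spotter gives the robot as it stands.
- The arm moves only by the tool step_arm, never from a script. Its argument "commands" is text: rows parted by semicolons, each of 7 numbers parted by spaces: the shift along the tool's x, y, z in mm, then the turn, a rotation vector about the tool's x, y, z in rad, then the opening, from 0 (shut) to 1 (fully open). In form: dx dy dz wx wy wz jaw; .... A call has 1 to 20 rows; each row shifts and turns the commanded pose from where the row before left it, along the tool's axes as they then stand; what a row does not reach is not made up. A row lasts 1/8 s, in which the tool goes at most 62.5 mm and 10.7 degrees, less where a joint would pass 70% of its speed; a pose out of reach is approached as far as the arm can. A call is refused whole if a number of a shift passes 62.5 or a number of a turn 0.188, either way. A call with a gripper value outside its range is refused whole. The fingers move at their own pace and stop on an object; "squeeze" is the grip in N (left out, the last holds). Time passes only in rows, so rows that do not move let the fingers close. It gives the time, the measured TCP pose, the force, the opening and the grip force at its end, in the units of the state.
- manip.read_state(): the state, without advancing time (a new reading comes with each control period).
- snapshot(name): name is "scene" or "top" or "wrist"; returns a dict with "image" (400x640x3 uint8, red, green, blue), "intrinsics" (3x3 intrinsics, pixels), "xyz" and "rotation" of the camera in the world. Camera axes: x right, y up, looking along -z (the intrinsics and any distortion apply to the point x, -y, -z); pixel columns grow to the right and rows downward; lengths in mm; the calibration is good to about 2 mm. The wrist camera is an equidistant fisheye: a pixel r from the principal point sees the ray r / f radians off the axis. A picture is of the moment at which its call begins. There is no depth.
- manip.finish_job(): hands the job in; it is judged then, once.
Trained networks look in the newest picture that a camera, given by its name, has taken for a name from the list of things; names that differ only in an ending like _2 or _b are one class to them, and where a whole thing is asked for, a point or a joint stands for the part that bears it (a point fixed in the world has none). Each returns a list of dicts, best first, with "score" (0 to 1); they miss things now and then, are a little off and sometimes report something else, mostly with a low value. They report only what shows in the picture. A call takes as long as a camera call.
- spotter.look_for(label, camera): "rect" ([left, top, right, bottom] in pixels, round what is visible of it).
The state is a dict: "clock": time; "qpos": joint angles; "joint_velocities": joint speeds; "joint_torque": joint torques, N m; "position": TCP position; "tcp_rot": TCP orientation; "wrist_force": force on the tool from outside, world axes, zero at the start; "wrist_torque": the same for the moment, N m; "grip_width": opening from 0.0 (shut) to 1.0 (fully open); "gripper_force": force on a finger pad.
Only numpy, scipy, OpenCV 4.12 (cv2) and the standard library are available. Lean on these libraries where they do the work, as an engineer would, in place of code of your own. Each camera call takes 0.05 s, during which the arm holds its last target. There are 200 camera calls.

## Working session

There is one attempt and no reset: what is moved stays moved. The work goes in short steps, Python scripts to look and compute and a tool call to move; the robot and the scene stay as the last step left them, time stands still between calls to the robot, and variables do not carry over. Pictures are saved under pics/ and viewed, at most 10 in all, crops included, and the job is handed in when it is done.

Besides the shell and the picture viewer there is one more tool, called after "Call:" as name(argument=value, ...), one argument or row to a line, values as JSON. step_arm: Moves the arm, as the interface text tells. Its arguments: {"type":"object","properties":{"commands":{"type":"string"},"squeeze":{"type":"number"}},"required":["commands"]}

```bash
mkdir -p pics; ls
cat > h.py <<'E'
import numpy as np, cv2
from scipy.spatial.transform import Rotation as R
from cell import manip, snapshot, spotter
def rot(c):
    r=np.array(c["rotation"],float)
    return r if r.shape==(3,3) else R.from_quat(r).as_matrix()
def ray(c,u,v,fish=False):
    K=np.array(c["intrinsics"]); x=(u-K[0,2])/K[0,0]; y=(v-K[1,2])/K[1,1]
    if fish:
        t=np.hypot(x,y); s=np.sin(t)/t if t>1e-9 else 1; d=np.array([x*s,-y*s,-np.cos(t)])
    else: d=np.array([x,-y,-1])
    return rot(c)@d
def at(c,u,v,z,fish=False):
    d=ray(c,u,v,fish); p=np.array(c["xyz"],float); return p+d*(z-p[2])/d[2]
def proj(c,P,fish=False):
    K=np.array(c["intrinsics"]); q=rot(c).T@(np.array(P,float)-np.array(c["xyz"])); x,y,z=q[0],-q[1],-q[2]
    if fish:
        r=np.hypot(x,y); t=np.arctan2(r,z); x,y=(x/r*t,y/r*t) if r>1e-9 else (0,0)
    else: x,y=x/z,y/z
    return np.array([K[0,0]*x+K[0,2],K[1,1]*y+K[1,2]])
E
python3 - <<'E'
from h import *
for n in ("top","scene"):
    c=snapshot(n); cv2.imwrite(f"pics/{n}0.png",c["image"][:,:,::-1]); print(n,c["xyz"],np.round(rot(c),3).tolist(),np.array(c["intrinsics"]).tolist())
    for l in "stage tube_block well_floor pointer_tip wheel_spot mark_green mark_red tube_stand tube_red tube_orange tube_pale_blue".split():
        print(l,[(np.round(d["rect"],1).tolist(),round(d["score"],2)) for d in spotter.look_for(l,n)[:2]])
print(manip.read_state())
E
```

```text
pics
top [311.51621074 128.98937942 904.26679463] [[-0.017, 0.968, -0.251], [-1.0, -0.018, -0.002], [-0.006, 0.25, 0.968]] [[397.59569272137196, 0.0, 324.6421616667515], [0.0, 397.59569272137196, 205.83552879686567], [0.0, 0.0, 1.0]]
stage [([392.3, 146.7, 491.8, 254.4], 0.77), ([232.8, 208.4, 251.1, 225.1], 0.56)]
tube_block [([423.3, 160.5, 454.0, 198.7], 0.65)]
well_floor [([427.7, 159.9, 451.1, 193.8], 0.66), ([213.7, 215.7, 227.8, 229.2], 0.22)]
pointer_tip [([424.1, 161.8, 450.6, 193.0], 0.75)]
wheel_spot [([388.6, 146.7, 489.4, 254.7], 0.78)]
mark_green [([424.2, 161.9, 449.9, 192.0], 0.56)]
mark_red []
tube_stand [([217.1, 198.7, 279.3, 241.3], 0.96)]
tube_red [([257.7, 202.8, 267.4, 217.8], 0.44)]
tube_orange []
tube_pale_blue [([214.5, 216.7, 228.5, 227.6], 0.49)]
scene [  96.67129263 -514.28410845  576.76761442] [[0.843, 0.296, -0.449], [-0.537, 0.492, -0.685], [0.018, 0.819, 0.574]] [[423.0458141119043, 0.0, 320.9575048621472], [0.0, 423.0458141119043, 199.92831123438273], [0.0, 0.0, 1.0]]
stage [([338.2, 209.6, 479.6, 333.4], 0.84)]
tube_block [([407.1, 224.1, 446.1, 261
[... 601 characters left out ...]
: array([ 1.30400434e+00,  2.12906186e-01, -3.44113104e-02,  1.32348078e+00,
       -1.94290779e-05,  1.57079113e+00]), 'joint_velocities': array([ 0.00037841, -0.00089714,  0.00012257,  0.00079034,  0.00020407,
        0.00098767]), 'joint_torque': array([ 6.35741686e-03, -6.85967946e+01,  4.87340426e+01,  1.04204224e-03,
        3.31267056e-04,  1.50317067e-05]), 'position': array([131.82164272, 482.29833076, 253.29825157]), 'tcp_rot': array([ 1.32998148e-01,  9.91116286e-01, -2.26042434e-06,  9.49828166e-06]), 'wrist_force': array([-0.11508963,  0.23356714,  0.00054468]), 'wrist_torque': array([ 0.00246747, -0.01681592,  0.03477099]), 'gripper_force': 0.0, 'grip_width': 1.000254588704644}
```

Run:
```python
import cv2,numpy as np
t=cv2.imread("pics/top0.png")[130:270,200:500]; s=cv2.imread("pics/scene0.png")[130:345,240:490]
a=cv2.resize(t,None,fx=2.6,fy=2.6,interpolation=2)[:, :790]
cv2.imwrite("pics/a.png",a); cv2.imwrite("pics/b.png",cv2.resize(s,None,fx=2.7,fy=2.7,interpolation=2))
```

```text
(no output)
```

View pics/a.png

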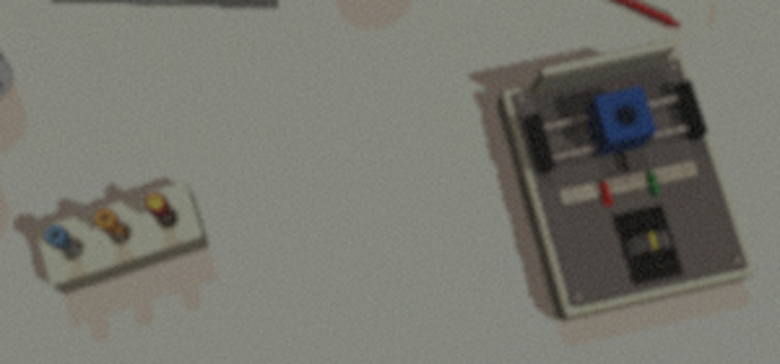

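View pics/b.png

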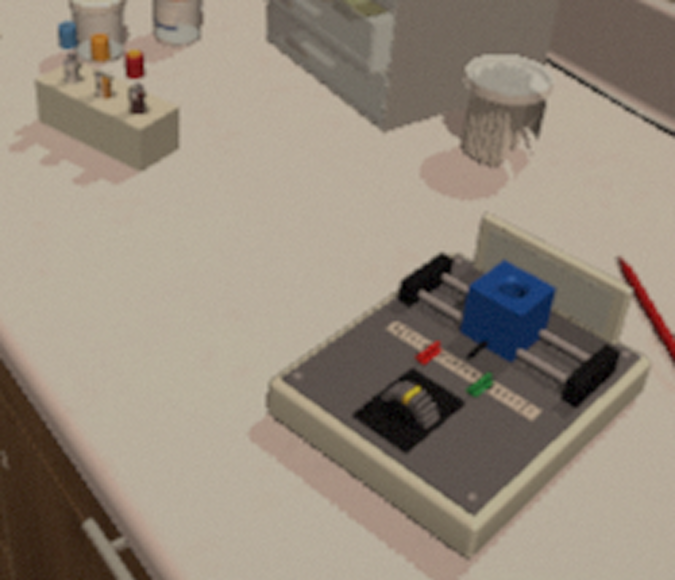

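Run:
```python
from h import *
T=snapshot("top");S=snapshot("scene")
tp=dict(well=(627,115,82),wheel=(652,240,53),tl=(503,92,38.5),bl=(567,312,38.5),br=(746,272,38.5),green=(653,174,45),red=(605,187,45),ptr=(624,165,45),cap=(156,198,102),capO=(104,215,102),capB=(54,233,102))
sp=dict(well=(515,287,82),wheel=(412,393,53),bl=(270,385,38.5),br=(470,530,38.5),tr=(650,357,38.5),green=(481,380,45),red=(429,349,45),ptr=(472,354,45),cap=(135,53,102),capO=(100,38,102),capB=(67,25,102))
for k,(u,v,z) in tp.items(): print("T",k,np.round(at(T,u/2.6+200,v/2.6+130,z),1))
for k,(u,v,z) in sp.items(): print("S",k,np.round(at(S,u/2.7+240,v/2.7+130,z),1))
```

```text
T well [ 590.6 -124.3   82. ]
T wheel [ 489.5 -144.2   53. ]
T tl [629.  -29.8  38.5]
T bl [432.1 -71.7  38.5]
T br [ 463.4 -225.6   38.5]
T green [ 549.2 -153.2   45. ]
T red [ 538.4 -110.9   45. ]
T ptr [ 557.7 -129.    45. ]
T cap [521.  265.3 102. ]
T capO [507.7 306.6 102. ]
T capB [493.7 345.9 102. ]
S well [ 593.5 -124.9   82. ]
S wheel [ 490.1 -144.7   53. ]
S bl [425.5 -79.6  38.5]
S br [ 457.5 -236.8   38.5]
S tr [ 663.2 -193.6   38.5]
S green [ 542.8 -153.7   45. ]
S red [ 533.2 -113.1   45. ]
S ptr [ 554.9 -132.1   45. ]
S cap [516.2 263.6 102. ]
S capO [503.1 303.8 102. ]
S capB [489.2 341.3 102. ]
```

```bash
cat >> h.py <<'E'
def plan(x,y,z,yaw):
    """total shift/turn in present tool axes to put TCP at xyz, pointing down, tool y at world yaw"""
    s=manip.read_state(); Rc=R.from_quat(s["tcp_rot"])
    ty=np.array([np.cos(yaw),np.sin(yaw),0]); tz=np.array([0,0,-1.]); tx=np.cross(ty,tz)
    Rt=R.from_matrix(np.c_[tx,ty,tz])
    d=Rc.inv().apply(np.array([x,y,z])-s["position"]); w=(Rc.inv()*Rt).as_rotvec()
    print("t",round(s["clock"],2),"pos",np.round(s["position"],1),"q",np.round(s["qpos"],2),"shift",np.round(d,1),"turn",np.round(w,3),"F",np.round(s["wrist_force"],1)); return d,w
E
python3 - <<'E'
from h import *
d,w=plan(518.5,264.5,200,0.33)
# equal rows with constant twist: total rotation th about tool z, n rows; find per-row body shift
n=10; th=w[2]/n
A=sum(R.from_rotvec([0,0,th*i]).as_matrix() for i in range(n))
print(np.linalg.solve(A,d),th)
E
```

```text
t 1.3 pos [131.8 482.3 253.3] q [ 1.3   0.21 -0.03  1.32 -0.    1.57] shift [-430.4 -108.1   53.3] turn [0.    0.    0.974] F [-0.2 -0.2  1.1]
[-45.31558566   8.81571517   5.33229141] 0.09740139985496145
```

Call:
step_arm(
  commands="-45.3 8.8 5.3 0 0 0.0974 1;-45.3 8.8 5.3 0 0 0.0974 1;-45.3 8.8 5.3 0 0 0.0974 1;-45.3 8.8 5.3 0 0 0.0974 1;-45.3 8.8 5.3 0 0 0.0974 1;-45.3 8.8 5.3 0 0 0.0974 1;-45.3 8.8 5.3 0 0 0.0974 1;-45.3 8.8 5.3 0 0 0.0974 1;-45.3 8.8 5.3 0 0 0.0974 1;-45.3 8.8 5.3 0 0 0.0974 1;0 0 0 0 0 0 0.6;0 0 0 0 0 0 0.6;0 0 0 0 0 0 0.6;0 0 0 0 0 0 0.6",
  squeeze=20,
)

```text
clock: 3.05
position: [517.9, 265.3, 200.5]
tcp_rot: [0.581, 0.814, 0.0, 0.0]
wrist_force: [-0.8, 0.3, -0.4]
grip_width: 0.599
gripper_force: 0.0
```

Run:
```python
from h import *
plan(518.5,264.5,95,0.33)
c=snapshot("wrist"); im=c["image"][:,:,::-1].copy(); cv2.imwrite("pics/w1.png",im); print(c["xyz"],np.round(rot(c),2).tolist(),c["intrinsics"])
for l in ("tube_red","tube_orange","tube_stand"): print(l,[(np.round(d["rect"],1).tolist(),round(d["score"],2)) for d in spotter.look_for(l,"wrist")[:2]])
print(proj(c,[518.5,264.5,102],True))
```

```text
t 3.05 pos [517.9 265.3 200.5] q [0.47 0.4  0.08 1.26 0.   1.71] shift [ -0.9   0.3 105.5] turn [ 0.    -0.     0.002] F [-0.8  0.3 -0.4]
[494.92140244 331.5049328  321.79301952] [[0.95, -0.31, -0.09], [0.33, 0.91, 0.26], [-0.0, -0.27, 0.96]] [[309.70691629   0.         318.96881308]
 [  0.         309.70691629 199.26821856]
 [  0.           0.           1.        ]]
tube_red [([305.2, 178.2, 325.6, 213.8], 0.72)]
tube_orange [([312.6, 135.9, 329.5, 155.7], 0.86)]
tube_stand [([295.3, 64.4, 354.1, 214.8], 0.91)]
[319.80674555 210.29287638]
```

View pics/w1.png

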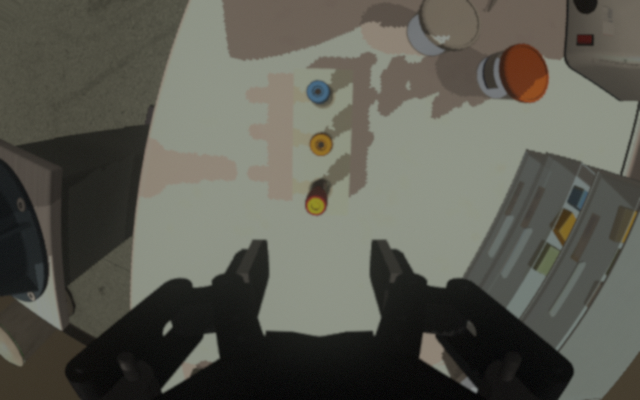

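Run:
```python
from h import *
c=snapshot("wrist")
for p in ((316,204.5),(321,144),(319,91.5)): print(at(c,*p,102,True))
a=at(c,316,204.5,102,True); plan(a[0],a[1],95,.33)
```

```text
[514.5810325  267.39633394 102.        ]
[503.46098175 310.91841064 102.        ]
[489.97583304 345.76313982 102.        ]
t 3.3 pos [518.2 264.7 200.4] q [0.47 0.4  0.08 1.26 0.   1.71] shift [  3.7  -2.5 105.4] turn [ 0. -0.  0.] F [ 0.8 -0.1 -0.1]
```

Call:
step_arm(
  commands="2.5 -1.7 25 0 0 0 0.6;0 0 25 0 0 0 0.6;0 0 25 0 0 0 0.6;0 0 20 0 0 0 0.6;0 0 10 0 0 0 0.6;0 0 0 0 0 0 0.1;0 0 0 0 0 0 0.1;0 0 0 0 0 0 0.1;0 0 0 0 0 0 0.1;0 0 0 0 0 0 0.1;0 0 0 0 0 0 0.1;0 0 0 0 0 0 0.1;0 0 0 0 0 0 0.1",
  squeeze=25,
)

```text
clock: 4.92
position: [516.3, 266.5, 95.9]
tcp_rot: [0.581, 0.814, 0.0, 0.0]
wrist_force: [0.9, -0.7, 6.5]
grip_width: 0.188
gripper_force: 25.9
```

Call:
step_arm(
  commands="0 0 -8 0 0 0 0.1;0 0 -15 0 0 0 0.1;0 0 -20 0 0 0 0.1;0 0 -25 0 0 0 0.1;0 0 -25 0 0 0 0.1;0 0 -12 0 0 0 0.1;0 0 0 0 0 0 0.1",
)

```text
clock: 5.8
position: [516.2, 266.5, 201.0]
tcp_rot: [0.581, 0.814, 0.001, 0.0]
wrist_force: [-0.0, -0.2, -0.4]
grip_width: 0.184
gripper_force: 25.4
```

Run:
```python
from h import *
d,w=plan(592,-124.6,205,0.2)
n=12; th=w[2]/n
A=sum(R.from_rotvec([0,0,th*i]).as_matrix() for i in range(n))
print(np.linalg.solve(A,d),th)
c=snapshot("scene"); print(manip.read_state()["grip_width"])
p=proj(c,manip.read_state()["position"]).astype(int); x,y=p
cv2.imwrite("pics/s1.png",cv2.resize(np.ascontiguousarray(c["image"][max(0,y-60):y+80,max(0,x-70):x+70,::-1]),None,fx=4,fy=4,interpolation=2))
```

```text
t 5.8 pos [516.2 266.5 201. ] q [0.48 0.39 0.08 1.26 0.   1.72] shift [-394.5  -55.    -4.1] turn [ 0.001 -0.     0.13 ] F [-0.  -0.2 -0.4]
[-33.11463322  -2.61639399  -0.34303788] 0.010834529128256144
0.18856823481113655
```

View pics/s1.png

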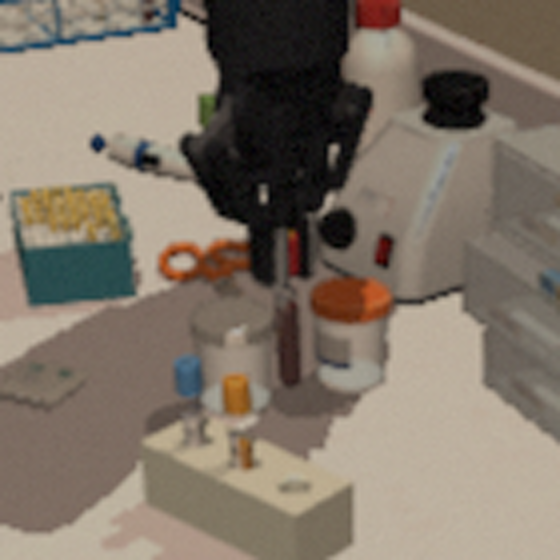

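Call:
step_arm(
  commands="-33.1 -2.6 -0.5 0 0 0.0108 0.1;-33.1 -2.6 -0.5 0 0 0.0108 0.1;-33.1 -2.6 -0.5 0 0 0.0108 0.1;-33.1 -2.6 -0.5 0 0 0.0108 0.1;-33.1 -2.6 -0.5 0 0 0.0108 0.1;-33.1 -2.6 -0.5 0 0 0.0108 0.1;-33.1 -2.6 -0.5 0 0 0.0108 0.1;-33.1 -2.6 -0.5 0 0 0.0108 0.1;-33.1 -2.6 -0.5 0 0 0.0108 0.1;-33.1 -2.6 -0.5 0 0 0.0108 0.1;-33.1 -2.6 -0.5 0 0 0.0108 0.1;-33.1 -2.6 0 0 0 0.0108 0.1;0 0 0 0 0 0 0.1;0 0 0 0 0 0 0.1",
)

```text
clock: 7.6
position: [591.5, -124.1, 205.0]
tcp_rot: [0.633, 0.774, -0.0, -0.001]
wrist_force: [-0.0, 0.4, 0.5]
grip_width: 0.185
gripper_force: 25.4
```

Run:
```python
from h import *
plan(592,-124.6,185,0.2)
tip=manip.read_state()["position"]-[0,0,88]
ims=[]
for n in ("scene","wrist","top"):
    c=snapshot(n); f=n=="wrist"; p=proj(c,tip,f); q=proj(c,[592,-124.6,82],f); print(n,p,q)
    x,y=q.astype(int); x0,y0=max(0,x-45),max(0,y-65); print("crop",x0,y0)
    im=c["image"][y0:y0+100,x0:x0+90,::-1]; ims.append(cv2.resize(np.ascontiguousarray(im),(360,400),interpolation=2)) if n!="top" else 0
    cv2.imwrite(f"pics/{n}2.png",c["image"][:,:,::-1])
cv2.imwrite("pics/c2.png",np.hstack(ims))
```

```text
t 7.6 pos [ 591.5 -124.1  205. ] q [-0.21  0.44  0.17  1.29  0.    1.16] shift [-0.6  0.4 20. ] turn [-0.001 -0.001  0.   ] F [-0.   0.4  0.5]
scene [432.90357425 221.3067185 ] [430.03593297 236.47704954]
crop 385 171
wrist [319.43670559 213.85043857] [319.90419836 200.99112681]
crop 274 135
top [445.65735691 168.33931228] [441.23422815 173.61576983]
crop 396 108
```

View pics/c2.png

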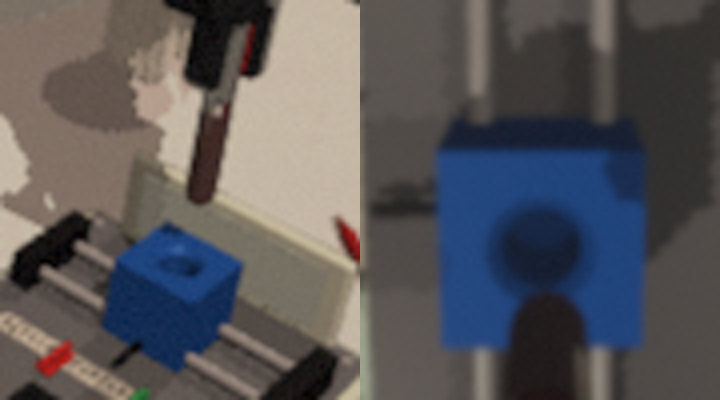

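Run:
```python
from h import *
S=snapshot("scene");W=snapshot("wrist")
print(at(S,430.5,236.75,82),at(W,319.2,197,82,True))
print(at(S,435.6,217.8,123.5),at(W,320.75,217.6,123.5,True))
def tri(obs):
    A=[];b=[]
    for c,u,v,f in obs:
        d=ray(c,u,v,f);d/=np.linalg.norm(d);M=np.eye(3)-np.outer(d,d);A.append(M);b.append(M@np.array(c["xyz"]))
    return np.linalg.lstsq(np.vstack(A),np.hstack(b),rcond=None)[0]
print(tri([(S,430.5,236.75,0),(W,319.2,197,1)]),tri([(S,435.6,217.8,0),(W,320.75,217.6,1)]))
```

```text
[ 592.17389112 -125.60990892   82.        ] [ 591.12353331 -121.46926374   82.        ]
[ 595.95071953 -124.75671294  123.5       ] [ 592.88213417 -124.57522224  123.5       ]
[ 592.51098483 -123.23116468   80.03215811] [ 593.69932791 -125.10036421  124.44247483]
```

Call:
step_arm(
  commands="1.6 -1.7 8 0 0 0 0.1;0 0 10 0 0 0 0.1;0 0 7 0 0 0 0.1;0 0 0 0 0 0 0.1",
)

```text
clock: 8.35
position: [589.5, -123.2, 180.0]
tcp_rot: [0.633, 0.774, -0.0, -0.001]
wrist_force: [-0.1, -0.2, -0.3]
grip_width: 0.183
gripper_force: 25.4
```

Run:
```python
from h import *
print(manip.read_state()["position"])
ims=[]
for n in ("scene","wrist"):
    c=snapshot(n); f=n=="wrist"; q=proj(c,[592,-124,82],f); 
    x,y=q.astype(int); x0,y0=x-30,y-40; print(n,"crop",x0,y0,q)
    ims.append(cv2.resize(np.ascontiguousarray(c["image"][y0:y0+70,x0:x0+60,::-1]),(390,455),interpolation=2))
cv2.imwrite("pics/c3.png",np.hstack(ims))
```

```text
[ 589.52702591 -123.22575576  180.00177724]
scene crop 399 196 [429.80169207 236.29619261]
wrist crop 292 170 [322.30578259 210.50744027]
```

View pics/c3.png

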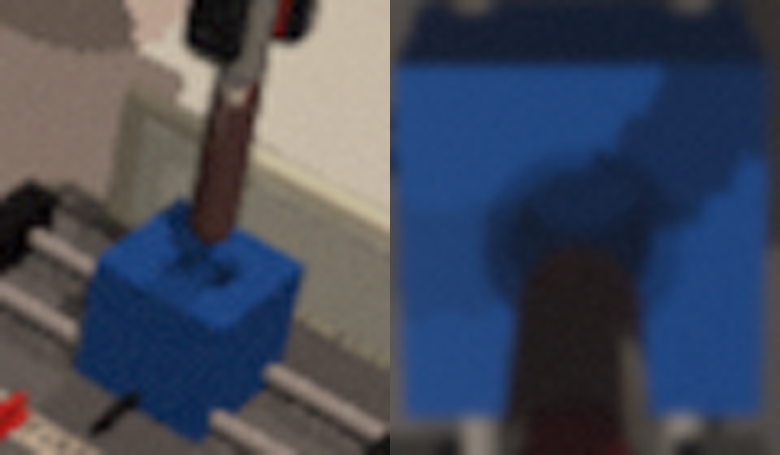

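Run:
```python
from h import *
S=snapshot("scene");W=snapshot("wrist")
print(at(S,430.8,236.8,82),at(W,320.8,207.4,82,True))
print(at(S,431.5,229.7,98.5),at(W,320.8,216.9,98.5,True))
```

```text
[ 592.54384879 -126.00005992   82.        ] [ 590.82389383 -122.08404226   82.        ]
[ 591.39378273 -125.07890247   98.5       ] [ 591.10007047 -123.83027727   98.5       ]
```

Call:
step_arm(
  commands="0 0 5 0 0 0 0.1;0 0 4 0 0 0 0.1;0 0 3 0 0 0 0.1;0 0 3 0 0 0 0.1;0 0 3 0 0 0 0.1;0 0 0 0 0 0 0.1",
)

```text
clock: 9.3
position: [589.8, -123.3, 162.6]
tcp_rot: [0.633, 0.774, -0.0, -0.0]
wrist_force: [0.0, 0.6, -0.3]
grip_width: 0.186
gripper_force: 25.4
```

Call:
step_arm(
  commands="0 0 4 0 0 0 0.1;0 0 4 0 0 0 0.1;0 0 4 0 0 0 0.1;0 0 4 0 0 0 0.1;0 0 0 0 0 0 0.1",
)

```text
clock: 9.93
position: [589.7, -123.3, 146.4]
tcp_rot: [0.633, 0.774, -0.0, -0.0]
wrist_force: [0.1, 0.0, -0.4]
grip_width: 0.189
gripper_force: 25.4
```

Call:
step_arm(
  commands="0 0 3 0 0 0 0.1;0 0 3 0 0 0 0.1;0 0 1.5 0 0 0 0.1;0 0 0 0 0 0 0.1",
)

```text
clock: 10.42
position: [589.8, -123.3, 139.2]
tcp_rot: [0.633, 0.774, -0.0, -0.0]
wrist_force: [0.0, -0.4, -0.6]
grip_width: 0.187
gripper_force: 25.4
```

Call:
step_arm(
  commands="0 0 1.2 0 0 0 0.1;0 0 1 0 0 0 0.1;0 0 0.8 0 0 0 0.1;0 0 0 0 0 0 0.1",
)

```text
clock: 10.92
position: [590.0, -123.3, 136.3]
tcp_rot: [0.633, 0.774, 0.0, 0.0]
wrist_force: [0.9, 0.2, 0.8]
grip_width: 0.185
gripper_force: 25.4
```

Call:
step_arm(
  commands="0 0 0.7 0 0 0 0.1;0 0 0.5 0 0 0 0.1;0 0 0 0 0 0 0.1",
)

```text
clock: 11.3
position: [590.3, -123.4, 135.8]
tcp_rot: [0.633, 0.774, 0.0, 0.001]
wrist_force: [-1.0, 0.7, 7.4]
grip_width: 0.191
gripper_force: 25.7
```

Call:
step_arm(
  commands="0 0 0 0 0 0 0.5;0 0 0 0 0 0 0.5;0 0 0 0 0 0 0.5;0 0 0 0 0 0 0.5;0 0 -10 0 0 0 0.5;0 0 -20 0 0 0 0.5;0 0 -25 0 0 0 0.5;0 0 -25 0 0 0 0.5;0 0 0 0 0 0 0.5",
)

```text
clock: 12.42
position: [590.9, -123.5, 217.6]
tcp_rot: [0.633, 0.774, 0.001, 0.002]
wrist_force: [-1.0, -0.2, -0.2]
grip_width: 0.503
gripper_force: 0.0
```

Run:
```python
from h import *
d,w=plan(489.0+ -8*.98,-144.5-8*.2,150,0.2)
c=snapshot("scene"); x0,y0=340,190
T=snapshot("top");
for n,C in (("scene",c),("top",T)):
  for l in ("tube_red","mark_green","pointer_tip"): print(n,l,[(np.round(d["rect"],1).tolist(),round(d["score"],2)) for d in spotter.look_for(l,n)[:2]])
print(proj(c,[591.5,-124,142]),proj(T,[591.5,-124,142]))
a=cv2.resize(np.ascontiguousarray(c["image"][y0:y0+100,x0+30:x0+130,::-1]),(500,500),interpolation=2)
b=cv2.resize(np.ascontiguousarray(T["image"][140:260,405:465,::-1]),(250,500),interpolation=2)
cv2.imwrite("pics/c4.png",np.hstack([a,b]))
```

```text
t 12.43 pos [ 590.9 -123.5  217.6] q [-0.21  0.44  0.18  1.32  0.    1.16] shift [  -0.2 -112.3   67.3] turn [0.003 0.001 0.   ] F [-1.  -0.2 -0.2]
scene tube_red [([425.3, 207.2, 435.3, 238.8], 0.51)]
scene mark_green []
scene pointer_tip [([409.9, 227.9, 444.9, 264.4], 0.94)]
top tube_red [([437.3, 161.9, 449.2, 182.6], 0.63)]
top mark_green []
top pointer_tip [([423.5, 164.7, 450.9, 195.0], 0.62)]
[435.28691999 209.96148768] [449.16118474 164.13977949]
```

View pics/c4.png

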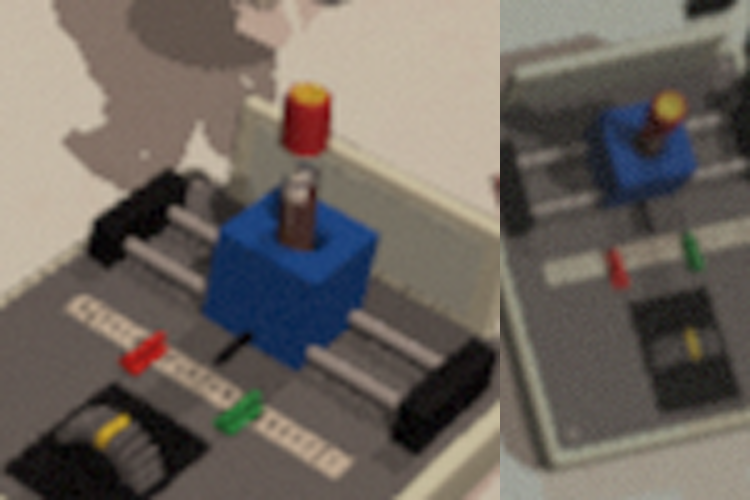

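Call:
step_arm(
  commands="1.3 -18.8 0 0.003 0.001 0 0.2;1.2 -18.6 0 0 0 0 0;1.2 -18.6 0 0 0 0 0;1.2 -18.6 10 0 0 0 0;1.2 -18.6 20 0 0 0 0;1.2 -18.6 20 0 0 0 0;0 0 20 0 0 0 0;0 0 20 0 0 0 0;0 0 20 0 0 0 0;0 0 12 0 0 0 0;0 0 6 0 0 0 0;0 0 2 0 0 0 0;0 0 0 0 0 0 0",
  squeeze=20,
)

```text
clock: 14.45
position: [478.8, -138.4, 85.8]
tcp_rot: [0.633, 0.774, -0.001, -0.001]
wrist_force: [-0.1, -0.2, 0.6]
grip_width: 0.002
gripper_force: 0.0
```

Run:
```python
from h import *
s=manip.read_state(); plan(479.9,-138.6,85,.2)
ims=[]
c=snapshot("scene"); a=cv2.resize(np.ascontiguousarray(c["image"][225:305,365:465,::-1]),(500,400),interpolation=2)
w=snapshot("wrist"); b=np.ascontiguousarray(w["image"][140:340,180:480,::-1]); b=cv2.resize(b,(300,200))
b=np.vstack([b,np.zeros((200,300,3),np.uint8)])
cv2.imwrite("pics/c5.png",np.hstack([a,b]))
```

```text
t 14.45 pos [ 478.8 -138.4   85.8] q [-0.28  0.31 -0.35  0.92 -0.    1.09] shift [-0.4  1.1  0.8] turn [-0.002 -0.001  0.   ] F [-0.1 -0.2  0.6]
```

View pics/c5.png

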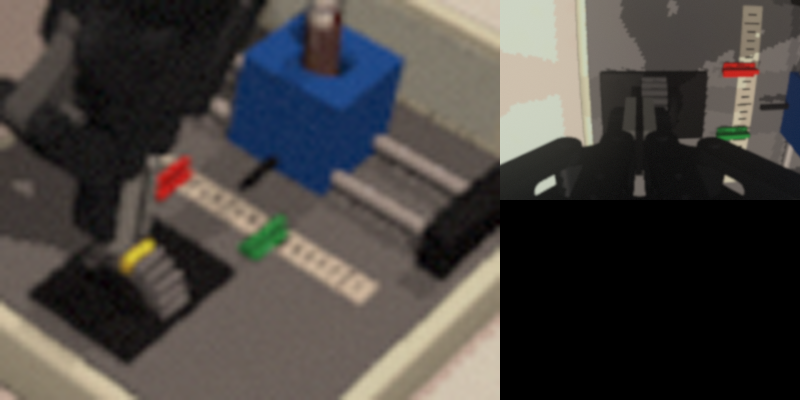

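Call:
step_arm(
  commands="0 1 1.5 -0.002 -0.001 0 0;0 0 1.5 0 0 0 0;0 0 1.5 0 0 0 0;0 0 1 0 0 0 0;0 0 1 0 0 0 0;0 0 0 0 0 0 0",
)

```text
clock: 15.3
position: [479.4, -138.1, 78.8]
tcp_rot: [0.633, 0.774, -0.0, -0.0]
wrist_force: [0.9, 0.3, 0.4]
grip_width: -0.0
gripper_force: 0.0
```

Call:
step_arm(
  commands="0 0 1 0 0 0 0;0 0 1 0 0 0 0;0 0 0 0 0 0 0",
)

```text
clock: 15.68
position: [479.6, -138.2, 76.9]
tcp_rot: [0.633, 0.774, -0.0, -0.0]
wrist_force: [0.6, 0.5, 1.2]
grip_width: -0.0
gripper_force: 0.8
```

Call:
step_arm(
  commands="0 0 0.8 0 0 0 0;0 0 0.7 0 0 0 0;0 0 0 0 0 0 0",
)

```text
clock: 16.05
position: [479.6, -138.2, 75.5]
tcp_rot: [0.633, 0.774, -0.0, -0.0]
wrist_force: [-0.6, -1.0, 4.8]
grip_width: 0.002
gripper_force: 2.3
```

Call:
step_arm(
  commands="0 0 0.3 0 0 0 0;-1.5 0 0 0 0 0 0;-1.5 0 0 0 0 0 0;-1.5 0 0 0 0 0 0;-1.5 0 0 0 0 0 0",
)

```text
clock: 16.68
position: [480.7, -143.6, 75.2]
tcp_rot: [0.633, 0.774, 0.0, -0.001]
wrist_force: [-0.8, 4.3, 7.0]
grip_width: -0.004
gripper_force: 3.7
```

Call:
step_arm(
  commands="-1.5 0 0 0 0 0 0;-1.5 0 0 0 0 0 0;-1.5 0 0 0 0 0 0;-1.5 0 0 0 0 0 0;-1.5 0 0 0 0 0 0;-1.5 0 0 0 0 0 0;0 0 0 0 0 0 0",
)

```text
clock: 17.55
position: [482.6, -152.7, 75.2]
tcp_rot: [0.633, 0.774, -0.0, -0.0]
wrist_force: [-0.2, 0.5, 5.7]
grip_width: 0.002
gripper_force: 2.9
```

Call:
step_arm(
  commands="0 0 -4 0 0 0 0;0 0 -5 0 0 0 0;0 0 0 0 0 0 0",
)

```text
clock: 17.92
position: [482.6, -152.9, 84.4]
tcp_rot: [0.633, 0.774, -0.0, -0.0]
wrist_force: [0.2, -0.3, 0.2]
grip_width: 0.0
gripper_force: 0.0
```

Run:
```python
from h import *
c=snapshot("scene"); cv2.imwrite("pics/s6.png",c["image"][:,:,::-1])
w=snapshot("wrist"); cv2.imwrite("pics/w6.png",w["image"][:,:,::-1])
t=snapshot("top"); cv2.imwrite("pics/t6.png",t["image"][:,:,::-1])
print(manip.read_state()["position"])
a=cv2.resize(np.ascontiguousarray(c["image"][235:285,385:445,::-1]),(480,400),interpolation=2)
b=cv2.resize(np.ascontiguousarray(w["image"][195:295,380:480,::-1]),(300,300),interpolation=2); b=np.vstack([b,np.zeros((100,300,3),np.uint8)])
cv2.imwrite("pics/c6.png",np.hstack([a,b]))
```

```text
[ 482.35457194 -152.83273332   83.98424429]
```

View pics/c6.png

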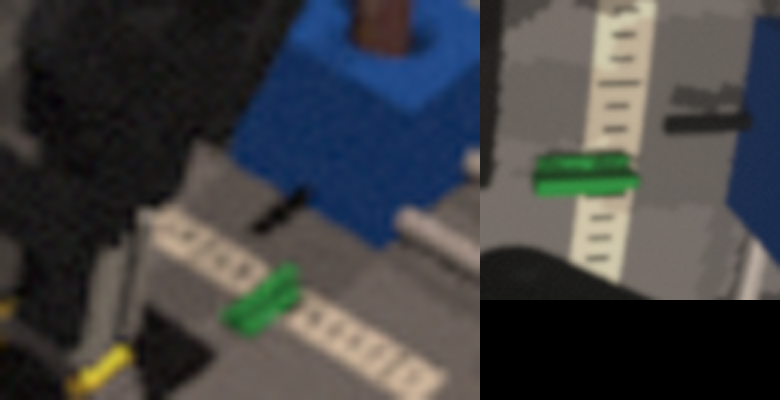

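Call:
step_arm(
  commands="5 0 0 0 0 0 0;5 0 0 0 0 0 0;5 0 0 0 0 0 0;0 0 4 0 0 0 0;0 0 3 0 0 0 0;0 0 1 0 0 0 0;0 0 0 0 0 0 0",
)

```text
clock: 18.95
position: [479.5, -138.2, 76.1]
tcp_rot: [0.633, 0.774, -0.0, -0.0]
wrist_force: [-1.7, -0.2, 4.2]
grip_width: 0.003
gripper_force: 1.4
```

Call:
step_arm(
  commands="0 0 0.6 0 0 0 0;0 0 0.3 0 0 0 0;0 0 0 0 0 0 0",
)

```text
clock: 19.32
position: [479.6, -138.2, 75.3]
tcp_rot: [0.633, 0.774, -0.0, -0.0]
wrist_force: [-0.8, 1.3, 6.1]
grip_width: -0.001
gripper_force: 2.8
```

Call:
step_arm(
  commands="-1.5 0 0 0 0 0 0;-1.5 0 0 0 0 0 0;-1.5 0 0 0 0 0 0;-1.5 0 0 0 0 0 0;-1.5 0 0 0 0 0 0;-1.5 0 0 0 0 0 0;-1.5 0 0 0 0 0 0;-1.5 0 0 0 0 0 0;-1.5 0 0 0 0 0 0;-1.5 0 0 0 0 0 0;0 0 0 0 0 0 0;0 0 -4 0 0 0 0;0 0 -16 0 0 0 0;0 0 -20 0 0 0 0;-20 0 -20 0 0 0 0;-30 0 0 0 0 0 0;-31 0 0 0 0 0 0;0 0 0 0 0 0 0;0 0 0 0 0 0 0",
)

```text
clock: 21.7
position: [498.3, -231.8, 135.0]
tcp_rot: [0.633, 0.774, -0.0, -0.001]
wrist_force: [0.2, -0.4, 0.4]
grip_width: -0.002
gripper_force: 0.0
```

```bash
cat > meas.py <<'E'
from h import *
w=snapshot("wrist"); im=np.ascontiguousarray(w["image"]); cv2.imwrite("pics/w7.png",im[:,:,::-1])
s=manip.read_state(); print(s["clock"],s["position"],"cam",np.round(w["xyz"],1))
ex=np.array([.98,.199,0]); ey=np.array([-.199,.98,0]); O=np.array([489.3,-144.8,0])
print("cam stage",(np.array(w["xyz"])-O)@ex,(np.array(w["xyz"])-O)@ey)
hsv=cv2.cvtColor(im,cv2.COLOR_RGB2HSV)
g=cv2.inRange(hsv,(45,120,40),(85,255,255)); n,l,st,ce=cv2.connectedComponentsWithStats(g)
k=1+np.argmax(st[1:,4]); print("green",st[k],ce[k])
pg=at(w,*ce[k],44,True); print("green stage",(pg-O)@ex,(pg-O)@ey)
# orthographic stage-frame rectification at z=45: 4 px/mm, rows = stage -y downward, cols = stage x
X=np.arange(25,90,.25); Y=np.arange(10,-50,-.25)
def rect(z):
    m=np.array([[proj(w,O+x*ex+y*ey+[0,0,z],True) for x in X] for y in Y],np.float32)
    return cv2.remap(im,m[...,0],m[...,1],cv2.INTER_LINEAR)
r=rect(45.0); cv2.imwrite("pics/r7.png",cv2.resize(r[:,:,::-1],None,fx=2.4,fy=2.4))
gray=r.astype(int)
# per-column: green edges, dark rows
for x in range(30,86,3):
    c=gray[:,int((x-25)*4)]; G=(c[:,1]>1.5*c[:,0])&(c[:,1]>1.3*c[:,2])
    D=c.max(1)<45
    f=lambda m:(round(float(Y[m].max()),1),round(float(Y[m].min()),1),int(m.sum())) if m.any() else None
    print(x,"green",f(G),"dark",f(D))
E
python3 meas.py
```

```text
21.75 [ 498.40640126 -231.5722093   135.11153393] cam [ 484.4 -163.2  256.4]
cam stage -8.504229033510818 -17.05354385770051
green [388 110  30  12 273] [401.24175824 115.41391941]
green stage 47.94724910647394 -16.912493153904975
30 green None dark None
33 green None dark None
36 green None dark None
39 green (-13.0, -20.8, 32) dark None
42 green (-12.8, -21.2, 35) dark None
45 green (-13.0, -21.0, 33) dark None
48 green (-13.2, -20.8, 31) dark None
51 green (-13.2, -21.0, 32) dark None
54 green (-13.2, -21.0, 32) dark None
57 green (-14.8, -19.5, 20) dark None
60 green None dark None
63 green None dark (-12.2, -12.2, 1)
66 green None dark (-10.5, -14.2, 16)
69 green None dark (-10.2, -14.0, 16)
72 green None dark (-10.5, -14.2, 16)
75 green None dark (-10.2, -14.2, 17)
78 green None dark (-10.2, -14.2, 17)
81 green None dark (7.2, -15.0, 50)
84 green None dark (8.8, -32.5, 134)
```

Call:
step_arm(
  commands="31 0 0 0 0 0 0;30 0 0 0 0 0 0;20 0 20 0 0 0 0;12 0 20 0 0 0 0;0 0 12 0 0 0 0;0 0 4 0 0 0 0;0 0 2.5 0 0 0 0;0 0 0 0 0 0 0",
)

```text
clock: 22.75
position: [480.3, -141.5, 77.0]
tcp_rot: [0.633, 0.774, -0.0, -0.0]
wrist_force: [-1.2, 0.1, 2.0]
grip_width: -0.001
gripper_force: 0.7
```

Call:
step_arm(
  commands="0 0 0.8 0 0 0 0;0 0 0.4 0 0 0 0;0 0 0 0 0 0 0",
)

```text
clock: 23.12
position: [480.3, -141.3, 75.8]
tcp_rot: [0.633, 0.774, -0.0, 0.0]
wrist_force: [-0.2, -0.7, 4.9]
grip_width: 0.002
gripper_force: 2.7
```

Call:
step_arm(
  commands="0 0 0.3 0 0 0 0;-1.5 0 0 0 0 0 0;-1.5 0 0 0 0 0 0;-1.5 0 0 0 0 0 0;-1.5 0 0 0 0 0 0;-1.5 0 0 0 0 0 0;-1.5 0 0 0 0 0 0;-1 0 0 0 0 0 0;0 0 0 0 0 0 0;0 0 -4 0 0 0 0;0 0 -16 0 0 0 0;0 0 -20 0 0 0 0;-20 0 -20 0 0 0 0;-30 0 0 0 0 0 0;-31 0 0 0 0 0 0;0 0 0 0 0 0 0;0 0 0 0 0 0 0",
)

```text
clock: 25.25
position: [498.0, -229.9, 135.1]
tcp_rot: [0.633, 0.774, -0.0, -0.001]
wrist_force: [-0.1, 0.2, -0.2]
grip_width: 0.002
gripper_force: 0.0
```

```bash
python3 meas.py
```

```text
25.3 [ 498.00688161 -229.62895039  135.14034833] cam [ 484.  -161.3  256.4]
cam stage -8.476597987021242 -15.07056508361855
green [388 113  29  11 266] [400.90977444 118.27443609]
green stage 47.827439591668714 -16.957283953174727
30 green None dark None
33 green None dark None
36 green None dark None
39 green (-13.2, -20.8, 31) dark None
42 green (-13.0, -21.0, 33) dark None
45 green (-13.0, -21.0, 33) dark None
48 green (-13.2, -20.5, 30) dark None
51 green (-13.2, -20.5, 30) dark None
54 green (-13.2, -20.8, 31) dark None
57 green (-14.5, -19.2, 20) dark None
60 green None dark None
63 green None dark None
66 green None dark (-15.5, -19.0, 15)
69 green None dark (-15.2, -19.0, 16)
72 green None dark (-15.2, -19.0, 16)
75 green None dark (-15.2, -19.0, 16)
78 green None dark (-15.2, -19.0, 16)
81 green None dark (2.5, -19.5, 25)
84 green None dark (3.0, -33.5, 113)
```

Run:
```python
from h import *
c=snapshot("scene"); r=cv2.imread("pics/r7.png")
a=cv2.resize(np.ascontiguousarray(c["image"][190:310,350:470,::-1]),(480,480),interpolation=2)
r=cv2.resize(r,(310,286)); cv2.imwrite("pics/c8.png",np.hstack([a,np.vstack([r,np.zeros((194,310,3),np.uint8)])]))
```

```text
(no output)
```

View pics/c8.png

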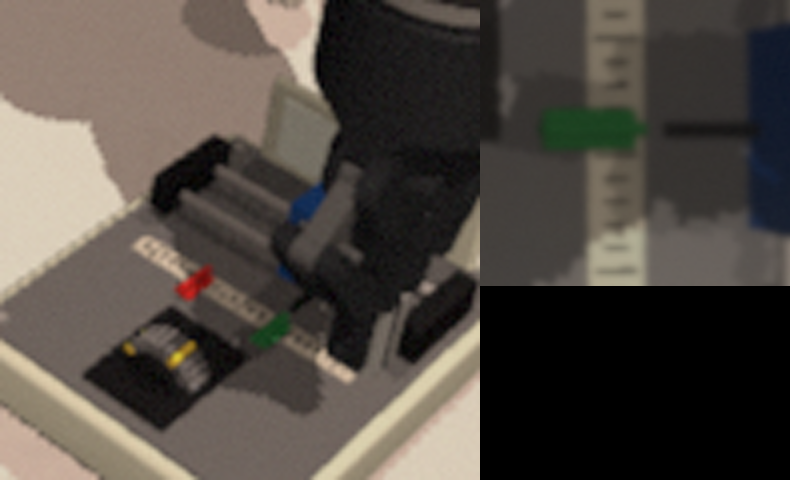

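The pointer bar (right panel, row 128) lines up with the middle of the green marker (row 129), and the arm is clear of everything.

```bash
python3 -c "
from cell import manip
print(manip.finish_job())"
```

```text
the job is handed in; nothing more can be done
None
```

The red-capped tube is in the blue block's well, and three light wheel strokes brought the pointer to within about 0.2 mm of the green marker's centre; I handed the job in at about 25 s.

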